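# Check the coating on the edge of an aluminium plate with a pen probe

## Task

Take the aluminium plate out of the leaning rack and stand it upright on its long thin edge on the dark steel base plate, with the ringed edge still uppermost, and let go of it. Then take the pen probe from its stand and hold it upright, point down, with its point inside the ring and its sprung tip pressed lightly, about half-way in. Finish while holding the probe there, without touching the plate, and leave everything else on the bench where it is.

Things in the scene. Friction and masses are not known exactly. Their poses are not given: they have to be found in the camera images.
- plate: Aluminium plate 20 thick (x) x 110 long (y) x 80 high (z) mm, 0.45 kg, three dark screw holes. Origin: centre of the long thin edge it sits on; z points up through the plate to the ringed long edge. At the start it leans in the rack, its z tilted 30 degrees from vertical to the rack's -x; its upper half is free to pinch across the 20 mm, along its slope. Standing as wanted, its z is vertical.
- plate_mark (a point): Centre of the black ring (about 15 mm across) on the plate's upper long edge: 30 mm along the plate's +y from the middle, 80 mm up from the plate's origin.
- rack: Fixed grey leaning rack, base board 90 (x) x 136 (y) x 10 mm, origin under its centre. A V cradle holds the plate's lower edge; its sloping back (-x side, 8 mm thick) reaches 36 mm up the plate's broad face, its two side cheeks (8 mm thick, at y = +-62 mm) are 48 mm tall. The plate can be drawn out along its own slope or straight up.
- base_plate: Fixed dark steel plate lying on the bench, 160 (x) x 170 (y) x 12 mm, origin under its centre, top 12 mm above the bench. The aluminium plate is to stand on it, its middle at least 5 to 10 mm inside the outline.
- stand: Fixed black block 70 x 70 x 75 mm, origin under its centre, with a vertical through hole 20 mm across in the middle in which the probe hangs by its collar.
- probe: Pen probe, 0.12 kg, upright in the stand. Origin at the lower end of its stem, z up: stem 14 mm diameter 0 to 50 mm, collar 32 mm diameter 50 to 56 mm, square grip 20 x 20 mm (sides along x and y) 56 to 120 mm (top). The sprung tip sticks out 12 mm below the origin when free. In the stand the origin is 25 mm above the bench; it must rise 65 mm to leave the hole.
- probe_point (a point): The very end of the probe's sprung tip (5 mm diameter, flat), 12 mm below the probe's origin on its axis when free; it moves up with the tip as the tip is pressed in.
- probe_tip (a joint): How far the sprung tip is pressed into the probe, m: 0 free, 0.010 fully in. It starts to move at 1.2 N and takes 0.4 N more per mm (3.2 N at 5 mm, 5.2 N at 10 mm); beyond that it is rigid.
- bushing_a: Bystander: loose steel bushing, 36 mm across, 22 mm high; origin under its centre.
- bushing_b: Bystander: another bushing of the same size.
- cleaner: Bystander: white bottle 60 mm across, 130 mm tall; origin under its centre.
- cup: Bystander: steel cup 72 mm across, 90 mm tall; origin under its centre.
- caliper: Bystander: caliper lying flat, 200 mm long (x), 12 mm thick at most; origin under the middle of its beam.
- carton: Bystander: cardboard carton 100 x 140 x 70 mm; origin under its centre.
- gauge_block: Bystander: flat steel block 35 x 50 x 9 mm; origin under its centre.
Things that resemble listed ones, but are neither listed nor needed, are in the scene too. Leave any turquoise look-alike of the stand alone. Leave any green look-alike of the probe alone.

How it is judged:
By the outcome, as a careful person would: the job done as asked, in the order asked, and still so for the second after the job is handed in, while the arm keeps its last pose, push and grip.
It also fails if it takes over 53 s, if anything falls off the work surface, if the arm or the gripper's body presses on something with over 40 N, if the wrist force passes 120 N, or if a joint passes its speed limit or range.

## Robot

A 6-joint arm with a two-finger parallel gripper is mounted at the origin on the work surface. World frame = base frame: x ahead of the robot, y to its left, z up, the work surface at z = 0. Lengths are in m, angles in rad, forces in N, time in s.
With the tool pointing down it reaches from about 0.4 to 0.825 m from the base axis. Payload 7 kg.
Tool frame: the origin (TCP) lies midway between the tips of the shut fingers; the grasp point (between the pads) lies 19 mm behind it; z points along the fingers, y is the line along which they close (so a half turn about z gives the same grasp; the last joint's range is limited). The gripper opens to 88 mm and grips with 3 to 60 N. Pads are 19 mm wide; open, the fingers measure 130 mm over their backs; the gripper's body (78 mm by 193 mm) begins 47 mm behind the grasp point.
Start: joints at [-0.972, 0.359, 0.012, 0, -1.224, -0.288], TCP at [0.206, -0.643, 0.227] pointing down, gripper open.
Joint ranges: [-3.07, 3.07], [-1.43, 2.12], [-1.02, 1.25], [-3.03, 1.67], [-3.05, -0], [-3.03, 3.03]. Speed limits (rad/s): [2.39, 2.39, 3.01, 3.14, 3.14, 3.14].

## Interface

Orientations are given as [roll, pitch, yaw] about the fixed x, y, z axes, in that order (R = Rz(yaw) Ry(pitch) Rx(roll)).
In Python, from station import arm gives the robot as it stands.
- The arm moves only by the tool servo_tool, never from a script. Its argument "deltas" is a list of rows, each a list of 7 numbers: the closure, from -1 (fully open) to 1 (shut), then the shift along the tool's x, y, z in mm, then the turn, a rotation vector about the tool's x, y, z in degrees. In form: [[gripper, x, y, z, ax, ay, az], ...]. A call has 1 to 20 rows; each row shifts and turns the commanded pose from where the row before left it, along the tool's axes as they then stand; what a row does not reach is not made up. A row lasts 1/12 s, in which the tool goes at most 41.7 mm and 7.16 degrees, less where a joint would pass 70% of its speed; a pose out of reach is approached as far as the arm can. A call is refused whole if a number of a shift passes 41.7 or a number of a turn 7.16, either way. A call with a gripper value outside its range is refused whole. The fingers move at their own pace and stop on an object; "squeeze" is the grip in N (left out, the last holds). Time passes only in rows, so rows that do not move let the fingers close. It gives the time, the measured TCP pose, the force, the opening and the grip force at its end, in the units of the state.
- arm.get_state(): the state, without advancing time (a new reading comes with each control period).
- arm.grab_frame(name): name is "scene" or "top"; returns a dict with "color" (384x512x3 uint8, red, green, blue), "K" (3x3 intrinsics, pixels), "position" and "orientation" of the camera in the world. Camera axes: x right, y down, z forward; pixel columns grow to the right and rows downward; lengths in m; the calibration is good to about 2 mm. A picture is of the moment at which its call begins. There is no depth.
- arm.job_done(): hands the job in; it is judged then, once.
Trained networks look in a picture, given as the dict that the camera call returned (one of the last four; its "shot" number tells which), for a name from the list of things; names that differ only in an ending like _2 or _b are one class to them, and where a whole thing is asked for, a point or a joint stands for the part that bears it (a point fixed in the world has none). Each returns a list of dicts, best first, with "conf" (0 to 1); they miss things now and then, are a little off and sometimes report something else, mostly with a low value. They report only what shows in the picture. A call takes as long as a camera call. They do not tell look-alikes from the thing itself.
- arm.recognise(query, picture): "at" ([x, y, z] in m, in the coordinates of the camera as it stood for that picture, good to about 4 mm: the middle of the surface that is visible of it).
The state is a dict: "t": time; "q": joint angles; "qd": joint speeds; "joint_efforts": joint torques, N m; "eef_pos": TCP position; "ee_rot": TCP orientation; "force": force on the tool from outside, world axes, zero at the start; "moment": the same for the moment, N m; "width": finger opening in m; "gripper_force": force on a finger pad.
Only numpy, scipy, OpenCV 4.12 (cv2) and the standard library are available. Lean on these libraries where they do the work, as an engineer would, in place of code of your own. Each camera call takes 0.05 s, during which the arm holds its last target. There are 200 camera calls.

## Working session

There is one attempt and no reset: what is moved stays moved. The work goes in short steps, Python scripts to look and compute and a tool call to move; the robot and the scene stay as the last step left them, time stands still between calls to the robot, and variables do not carry over. Pictures are saved under pics/ and viewed, at most 10 in all, crops included, and the job is handed in when it is done.

Besides the shell and the picture viewer there is one more tool, called after "Request:" by a JSON object that holds its "fn" and its "kwargs". servo_tool: Moves the arm, as the interface text tells. Its arguments: {"type":"object","properties":{"deltas":{"type":"array","items":{"type":"array","items":{"type":"number"}}},"squeeze":{"type":"number"}},"required":["deltas"]}

```bash
ls; mkdir -p pics; cat > h.py <<'E'
import numpy as np, cv2
from station import arm
from scipy.spatial.transform import Rotation as R
def cam(f):
    o=np.array(f["orientation"],float)
    M=o if o.shape==(3,3) else (R.from_euler('xyz',o).as_matrix() if o.size==3 else R.from_quat(o).as_matrix())
    return np.array(f["K"]),np.array(f["position"]),M
def ray(f,u,v):
    K,p,M=cam(f); d=M@np.linalg.inv(K)@[u,v,1]; return p,d/np.linalg.norm(d)
def tri(f1,a,f2,b):
    p,d=ray(f1,*a);q,e=ray(f2,*b)
    s=np.linalg.lstsq(np.c_[d,-e],q-p,rcond=None)[0]
    x,y=p+s[0]*d,q+s[1]*e
    return (x+y)/2,np.linalg.norm(x-y)
def atz(f,u,v,z):
    p,d=ray(f,u,v); return p+d*(z-p[2])/d[2]
def proj(f,P):
    K,p,M=cam(f); c=M.T@(np.array(P)-p); c=K@c; return c[:2]/c[2]
def save(f,n,crop=None,s=1):
    im=f["color"][...,::-1]
    if crop: im=im[crop[1]:crop[3],crop[0]:crop[2]]
    cv2.imwrite(f"pics/{n}.png",cv2.resize(im,None,fx=s,fy=s,interpolation=cv2.INTER_CUBIC))
E
python3 - <<'E'
from h import *
np.set_printoptions(precision=4,suppress=True)
import pickle
fs={n:arm.grab_frame(n) for n in("scene","top")}
pickle.dump(fs,open("f0.pkl","wb"))
for n,f in fs.items():
    save(f,n+"0",s=1.5); print(n,f["position"],f["orientation"],np.array(f["K"]).tolist())
    K,p,M=cam(f)
    for q in["plate","plate_mark","rack","base_plate","stand","probe"]:
        for r in arm.recognise(q,f)[:3]:
            w=p+M@np.array(r["at"]); print(n,q,round(r["conf"],2),w,proj(f,w))
E
```

```text
pics
scene [ 1.4621 -0.0158  0.9267] [-2.3189 -0.0021  1.5785] [[421.3867461885484, 0.0, 248.00484604606658], [0.0, 421.3867461885484, 189.79973468529553], [0.0, 0.0, 1.0]]
scene plate 0.96 [0.5501 0.2882 0.0706] [352.3062 192.9021]
scene plate_mark 0.74 [0.5482 0.2887 0.0735] [352.525  191.7565]
scene rack 0.58 [0.5799 0.2832 0.0204] [349.5197 211.9059]
scene rack 0.53 [0.4832 0.4842 0.0034] [406.6169 194.2849]
scene base_plate 0.83 [0.6396 0.0205 0.0141] [262.0568 227.5816]
scene stand 0.81 [ 0.6059 -0.1656  0.0633] [197.7754 206.9589]
scene stand 0.69 [ 0.5912 -0.293   0.1155] [151.7657 189.9058]
scene stand 0.57 [ 0.608  -0.2873  0.0552] [155.929  209.1405]
scene probe 0.66 [ 0.4966 -0.3     0.097 ] [155.8782 173.0885]
scene probe 0.56 [ 0.5908 -0.2889  0.1152] [153.2556 189.9058]
top [ 0.4835 -0.0239  1.488 ] [-3.0788  0.0092 -1.5511] [[445.62768829016346, 0.0, 260.69148050645015], [0.0, 445.62768829016346, 185.18465617403498], [0.0, 0.0, 1.0]]
top plate 0.74 [0.5378 0.285  0.0891] [167.0356 194.0165]
top plate_mark 0.97 [0.5374 0.2894 0.0857] [165.8676 194.1536]
top plate_mark 0.68 [0.5376 0.2685 0.0322] [175.8595 194.926 ]
top plate_mark 0.66 [0.7242 0.2711 0.0895] [173.2869 135.3833]
top rack 0.69 [0.5346 0.2666 0.0325] [176.3745 195.8465]
top base_plate 0.66 [0.6265 0.0183 0.0121] [252.9652 169.9125]
top stand 0.78 [ 0.576  -0.2842  0.0762] [347.5131 185.5949]
top stand 0.78 [ 0.5793 -0.1654  0.074 ] [309.9258 183.894 ]
top probe 0.61 [ 0.5791 -0.2942  0.1308] [354.1433 183.5434]
```

View pics/scene0.png

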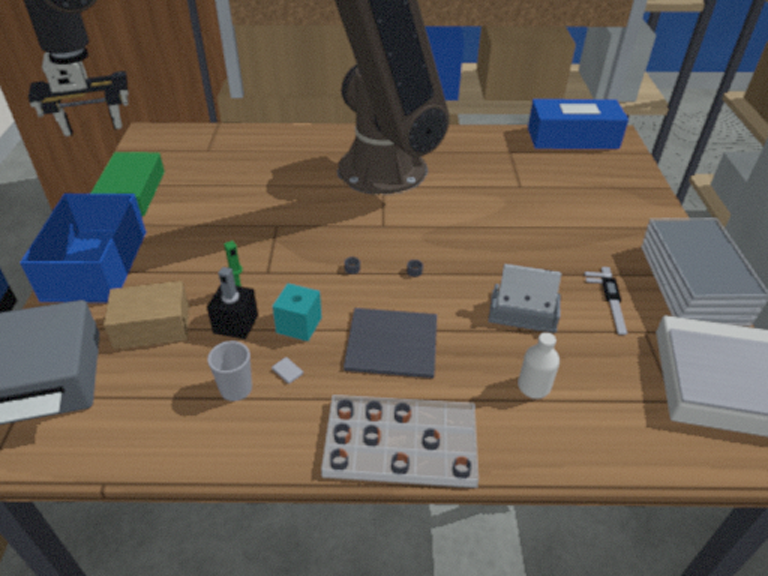

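View pics/top0.png

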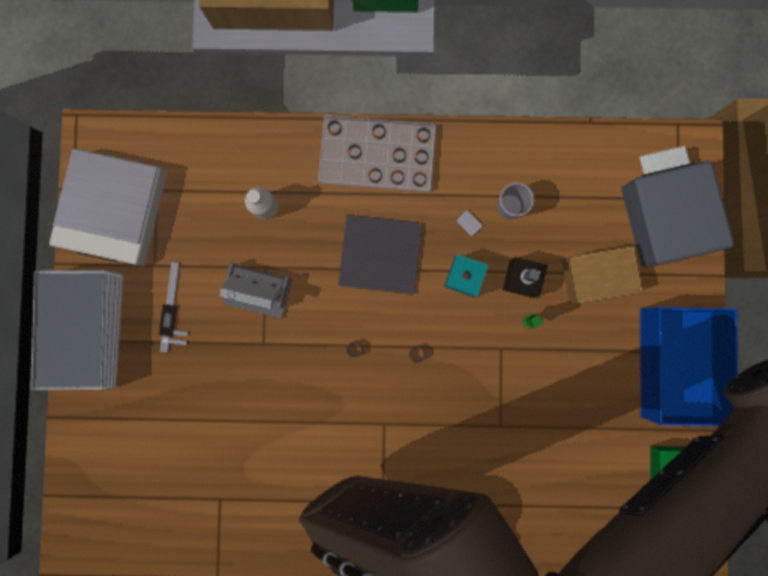

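Scene view: the leaning plate is at about (530,290), with the cradle open towards the camera. The base plate is at (392,342). The black stand holding the grey probe is at (232,305), with the green look-alike probe behind it at (232,260) and the turquoise block at (297,312). Top view: rack (257,290), base plate (382,254), black stand (526,277), turquoise block (467,275), green probe (533,320). The black stand and grey probe fit the description, since green and turquoise are excluded. I'll confirm with an enlarged crop.

```bash
python3 - <<'E'
from h import *
import pickle
fs=pickle.load(open("f0.pkl","rb"))
def c(n,x0,y0): return cv2.resize(fs[n]["color"][y0:y0+50,x0:x0+66,::-1],(396,300),interpolation=cv2.INTER_CUBIC)
a=np.vstack([np.hstack([c("scene",318,172),c("top",140,168)]),np.hstack([c("scene",124,170),c("top",310,160)])])
cv2.imwrite("pics/crop0.png",a)
E
```

```text
(no output)
```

View pics/crop0.png

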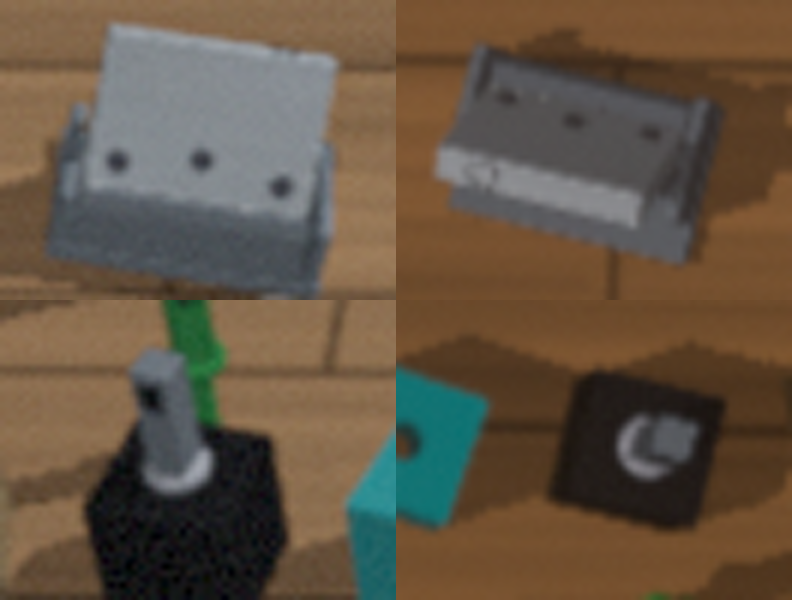

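The crop shows the ring on the plate's upper edge at its +y end (top pixel ≈ (154,197)), the holed face towards world +x, and the grey probe in the black stand. Next I'll fit the poses.

```bash
cat > fit.py <<'E'
from h import *
import pickle
from scipy.optimize import least_squares
np.set_printoptions(precision=4,suppress=True)
fs=pickle.load(open("f0.pkl","rb")); S,T=fs["scene"],fs["top"]
g=lambda x,y,ox,oy,x0,y0:np.array([x0+(x-ox+.5)/6-.5,y0+(y-oy+.5)/6-.5])
sc=lambda x,y:g(x,y,0,0,318,172); tp=lambda x,y:g(x,y,396,0,140,168)
ss=lambda x,y:g(x,y,0,300,124,170); ts=lambda x,y:g(x,y,396,300,310,160)
obs=[(T,tp(436,148),(10,55,80)),(T,tp(640,190),(10,-55,80)),(T,tp(438,178),(-10,55,80)),(T,tp(637,225),(-10,-55,80)),(T,tp(482,173),(0,30,80)),
 (S,sc(108,34),(10,-55,80)),(S,sc(334,66),(10,55,80))]
def rot(p): return R.from_euler('z',p[3])*R.from_euler('y',-30,degrees=True)
def res(p): return np.concatenate([proj(f,p[:3]+rot(p).apply(np.array(l)/1e3))-o for f,o,l in obs])
s=least_squares(res,[.57,.28,.02,-.2]); p=s.x
print("plate",p,np.degrees(p[3])); print(s.fun.reshape(-1,2))
print("top mid",p[:3]+rot(p).apply([0,0,.08]))
# rough: probe & stand
print("probe top",tri(S,ss(157,362),T,ts(677,437)),"collar",tri(S,ss(178,468),T,ts(648,444)))
print("stand corners",[atz(T,*ts(*c),.075) for c in((585,372),(723,400),(695,528),(552,500))])
print("stand centre", np.mean([atz(T,*ts(*c),.075) for c in((585,372),(723,400),(695,528),(552,500))],0))
print("base corners",[atz(T,x/1.5,y/1.5,.012) for x,y in((346,215),(423,221),(418,293),(340,285))])
sc1=[(350,310),(438,313),(434,376),(345,371)]
print("base scene",[atz(S,x/1.5,y/1.5,.012) for x,y in sc1])
print("base tri z",tri(S,(350/1.5,310/1.5),T,(418/1.5-0,293/1.5)) if 0 else [tri(S,(a[0]/1.5,a[1]/1.5),T,(b[0]/1.5,b[1]/1.5)) for a,b in zip(sc1,((418,293),(340,285),(346,215),(423,221)))])
st=arm.get_state(); print(st["eef_pos"],st["ee_rot"],st["force"],st["width"])
E
python3 fit.py
```

```text
plate [ 0.5623  0.2858  0.0314 -0.1982] -11.35703630027608
[[ 0.1587 -0.3357]
 [ 0.5192  0.2945]
 [-0.6075  0.2099]
 [ 0.3648 -0.0324]
 [ 0.0481  0.0066]
 [ 0.0532  0.1258]
 [ 0.405  -0.0797]]
top mid [0.5231 0.2936 0.1007]
probe top (array([ 0.5815, -0.2971,  0.1447]), np.float64(0.0023526824098427683)) collar (array([ 0.5825, -0.2965,  0.0771]), np.float64(0.0007169852899291059))
stand corners [array([ 0.6203, -0.2637,  0.075 ]), array([ 0.6068, -0.3367,  0.075 ]), array([ 0.5388, -0.3223,  0.075 ]), array([ 0.5521, -0.2468,  0.075 ])]
stand centre [ 0.5795 -0.2924  0.075 ]
base corners [array([0.7142, 0.0946, 0.012 ]), array([ 0.7039, -0.077 ,  0.012 ]), array([ 0.5435, -0.0686,  0.012 ]), array([0.5579, 0.1042, 0.012 ])]
base scene [array([ 0.5528, -0.0659,  0.012 ]), array([0.5596, 0.113 , 0.012 ]), array([0.7225, 0.0945, 0.012 ]), array([ 0.7122, -0.0698,  0.012 ])]
base tri z [(array([ 0.5439, -0.0676,  0.0031]), np.float64(0.002542112855350276)), (array([0.5582, 0.1088, 0.0105]), np.float64(0.008919694358936714)), (array([0.7156, 0.0954, 0.0034]), np.float64(0.00020819494839526085)), (array([ 0.7051, -0.0738,  0.0033]), np.float64(0.006949069230896615))]
[ 0.2064 -0.6427  0.2266] [-3.1415  0.0001 -2.8308] [ 0.0415 -0.5957  0.0571] 0.08776542587643418
```

Request:
{"fn": "servo_tool", "kwargs": {"deltas": [[-1,0,0,0,0,0,-6.75],[-1,0,0,0,0,0,-6.75],[-1,0,0,0,0,0,-6.75],[-1,0,0,0,0,0,-6.75],[-1,0,0,0,0,0,-6.75],[-1,0,0,0,0,0,-6.75],[-1,0,0,0,0,0,-6.75],[-1,0,0,0,0,0,-6.75],[-1,0,0,0,0,0,-6.75],[-1,-35.8,-20,-2,0,0,0],[-1,-35.8,-20,-2,0,0,0],[-1,-35.8,-20,-2,0,0,0],[-1,-35.8,-20,-2,0,0,0],[-1,-35.8,-20,-2,0,0,0],[-1,-35.8,-20,-2,0,0,0],[-1,-35.8,-20,-2,0,0,0],[-1,-35.8,-20,-2,0,0,0],[-1,-35.8,-20,-2,0,0,0],[-1,-35.8,-20,-2,0,0,0],[-1,-35.8,-20,-2,0,0,0]]}}

```text
t: 2.37
eef_pos: [0.5012, -0.2985, 0.2491]
ee_rot: [-3.141, -0.0, -1.77]
force: [0.9, -1.2, 0.2]
width: 0.0876
gripper_force: 0.0
```

Request:
{"fn": "servo_tool", "kwargs": {"deltas": [[-1,-39,7.9,0,0,0,0],[-1,-39,7.9,0,0,0,0],[-1,-39,7.9,0,0,0,0],[-1,-39,7.9,0,0,0,0],[-1,-39,7.9,0,0,0,0],[-1,-39,7.9,0,0,0,0],[-1,-39,7.9,0,0,0,0],[-1,-39,7.9,0,0,0,0],[-1,-39,7.9,0,0,0,0],[-1,-39,7.9,0,0,0,0],[-1,-39,7.9,0,0,0,0],[-1,-39,7.9,0,0,0,0],[-1,-39,7.9,0,0,0,0],[-1,-39,7.9,0,0,0,0],[-1,-39,7.9,0,0,0,0],[-1,0,0,0,6,0,0],[-1,0,0,0,6,0,0],[-1,0,0,0,6,0,0],[-1,0,0,0,6,0,0],[-1,0,0,0,6,0,0]]}}

```text
t: 4.03
eef_pos: [0.4992, 0.2981, 0.2492]
ee_rot: [-2.617, 0.003, -1.767]
force: [2.9, -1.5, 0.4]
width: 0.0878
gripper_force: 0.0
```

```bash
cat >> h.py <<'E'
def go(P,Rt=None):
    s=arm.get_state(); M=R.from_euler('xyz',s["ee_rot"])
    d=M.inv().apply(np.array(P)-s["eef_pos"])*1e3
    print("shift mm",d.round(1),"turn deg",None if Rt is None else np.degrees((M.inv()*Rt).as_rotvec()).round(2),"F",np.round(s["force"],2),"M",np.round(s["moment"],3))
E
python3 - <<'E'
from h import *
pl=np.array([.5623,.2858,.0314]); Q=R.from_euler('z',-.1982)*R.from_euler('y',-30,degrees=True)
Rt=Q*R.from_matrix(np.array([[0,-1,0],[-1,0,0],[0,0,-1]],float))
for h in(.12,.048): go(pl+Q.apply([0,0,h]),Rt)
E
```

```text
shift mm [  0.   53.2 100.7] turn deg [-0.04  0.19 -0.01] F [ 2.88 -1.47  0.4 ] M [ 0.018  1.236 -0.152]
shift mm [  0.3  53.3 172.7] turn deg [-0.04  0.19 -0.01] F [ 2.88 -1.47  0.4 ] M [ 0.018  1.236 -0.152]
```

Request:
{"fn": "servo_tool", "kwargs": {"deltas": [[-1,0,13.3,20,0,0.19,0],[-1,0,13.3,20,0,0,0],[-1,0,13.3,20,0,0,0],[-1,0,13.3,20,0,0,0],[-1,0,0,20,0,0,0],[-1,0,0,18,0,0,0],[-1,0,0,18,0,0,0],[-1,0,0,18,0,0,0],[-1,0,0,18,0,0,0],[-1,0,0,0,0,0,0]]}}

```text
t: 4.87
eef_pos: [0.5389, 0.2867, 0.0703]
ee_rot: [-2.623, -0.006, -1.773]
force: [1.3, -1.0, 0.2]
width: 0.0874
gripper_force: 0.0
```

```bash
python3 - <<'E'
from h import *
pl=np.array([.5623,.2858,.0314]); Q=R.from_euler('z',-.1982)*R.from_euler('y',-30,degrees=True)
go(pl+Q.apply([0,0,.048]))
a=arm.grab_frame("scene")["color"][140:240,300:400,::-1]; b=arm.grab_frame("top")["color"][140:240,110:210,::-1]
cv2.imwrite("pics/g1.png",np.hstack([cv2.resize(i,(400,400),interpolation=cv2.INTER_CUBIC) for i in(a,b)]))
E
```

```text
shift mm [-3.7 -0.5 -2.8] turn deg None F [ 1.35 -0.99  0.22] M [ 0.18   1.587 -0.114]
```

View pics/g1.png

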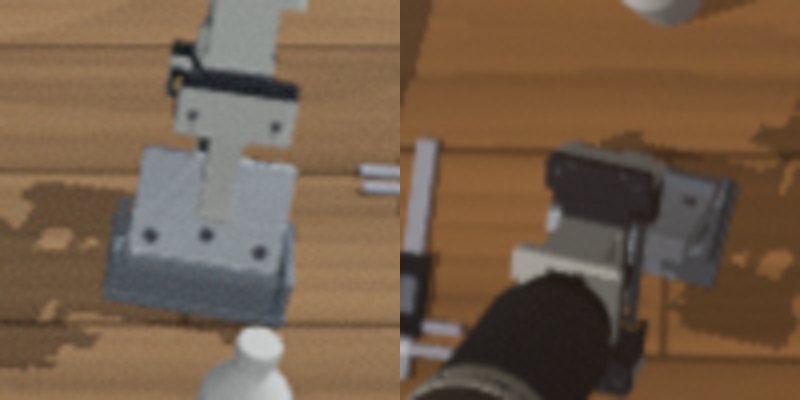

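The finger lies centred in front of the plate, at (215,190) in the crop, well above the cradle. I'll close the gripper.

Request:
{"fn": "servo_tool", "kwargs": {"deltas": [[1,0,0,0,0,0,0],[1,0,0,0,0,0,0],[1,0,0,0,0,0,0],[1,0,0,0,0,0,0],[1,0,0,0,0,0,0],[1,0,0,0,0,0,0],[1,0,0,0,0,0,0],[1,0,0,0,0,0,0],[1,0,0,0,0,0,0],[1,0,0,0,0,0,0]], "squeeze": 35}}

```text
t: 5.8
eef_pos: [0.5387, 0.288, 0.0729]
ee_rot: [-2.621, -0.003, -1.773]
force: [0.4, -1.0, -0.0]
width: 0.0263
gripper_force: 0.0
```

Request:
{"fn": "servo_tool", "kwargs": {"deltas": [[1,0,0,0,0,0,0],[1,0,0,0,0,0,0],[1,0,0,0,0,0,0],[1,0,0,0,0,0,0],[1,0,0,0,0,0,0]]}}

```text
t: 6.22
eef_pos: [0.5389, 0.2879, 0.073]
ee_rot: [-2.621, -0.003, -1.773]
force: [2.6, 1.0, -2.1]
width: 0.0196
gripper_force: 34.9
```

Request:
{"fn": "servo_tool", "kwargs": {"deltas": [[1,0,0,-8,0,0,0],[1,0,0,-12,0,0,0],[1,0,0,-15,0,0,0],[1,0,0,-20,0,0,0],[1,0,0,-20,0,0,0],[1,0,0,-20,0,0,0],[1,0,0,-15,0,0,0],[1,0,0,0,-6,0,0],[1,0,0,0,-6,0,0],[1,0,0,0,-6,0,0],[1,0,0,0,-6,0,0],[1,0,0,0,-6,0,0],[1,0,0,0,0,0,0],[1,0,0,0,0,0,0],[1,0,0,0,0,0,0]]}}

```text
t: 7.47
eef_pos: [0.4885, 0.2946, 0.1684]
ee_rot: [-3.077, -0.012, -1.781]
force: [-0.0, -1.4, -4.9]
width: 0.0198
gripper_force: 34.9
```

```bash
python3 - <<'E'
from h import *
Rt=R.from_euler('xyz',[np.pi,0,-1.77])
go([.628,.016,.16],Rt)
T=arm.grab_frame("top");S=arm.grab_frame("scene")
a=S["color"][90:240,230:380,::-1]; b=T["color"][120:270,130:280,::-1]
cv2.imwrite("pics/g2.png",np.hstack([cv2.resize(i,(400,400),interpolation=cv2.INTER_CUBIC) for i in(a,b)]))
E
```

```text
shift mm [ 243.3 -193.4   24. ] turn deg [-3.72 -0.72 -0.59] F [-0.03 -1.38 -4.92] M [ 0.066  0.463 -0.065]
```

View pics/g2.png

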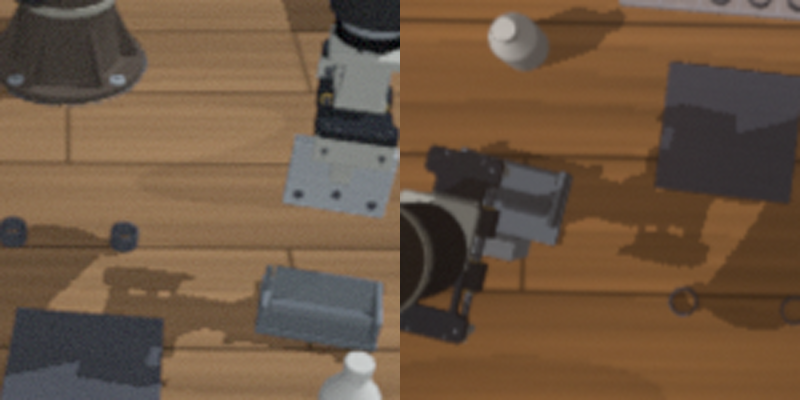

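The plate is out and held near upright at crop (340,175), and the rack is empty. Now I'll carry it to the base plate.

Request:
{"fn": "servo_tool", "kwargs": {"deltas": [[1,0,0,0,-3.7,-0.7,-0.6],[1,12,-10,0,0,0,0],[1,24.5,-19.2,0,0,0,0],[1,27,-20.5,0,0,0,0],[1,30,-24,0,0,0,0],[1,30,-24,0,0,0,0],[1,30,-24,0,0,0,0],[1,30,-24,0,0,0,0],[1,27,-20,5,0,0,0],[1,20,-15,10,0,0,0],[1,14.5,-11,15,0,0,0],[1,0,0,20,0,0,0],[1,0,0,15,0,0,0],[1,0,0,10,0,0,0],[1,0,0,0,0,0,0],[1,0,0,0,0,0,0]]}}

```text
t: 8.9
eef_pos: [0.6283, 0.0187, 0.0941]
ee_rot: [3.141, 0.001, -1.767]
force: [0.2, 0.2, -3.2]
width: 0.0199
gripper_force: 34.9
```

```bash
python3 - <<'E'
from h import *
go([.628,.016,.08],R.from_euler('xyz',[np.pi,0,-1.77]))
E
```

```text
shift mm [ 2.7 -0.3 14.1] turn deg [0.02 0.07 0.18] F [ 0.24  0.17 -3.18] M [-0.04  -0.01  -0.062]
```

Request:
{"fn": "servo_tool", "kwargs": {"deltas": [[1,0,0,5,0,0,0],[1,0,0,5,0,0,0],[1,0,0,5,0,0,0],[1,0,0,4,0,0,0],[1,0,0,3,0,0,0],[1,0,0,2,0,0,0],[1,0,0,0,0,0,0],[1,0,0,0,0,0,0]]}}

```text
t: 9.57
eef_pos: [0.6289, 0.0183, 0.0701]
ee_rot: [-3.142, 0.002, -1.768]
force: [0.4, -0.0, -4.0]
width: 0.0197
gripper_force: 34.9
```

Request:
{"fn": "servo_tool", "kwargs": {"deltas": [[1,0,0,1,0,0,0],[1,0,0,1,0,0,0],[1,0,0,1,0,0,0],[1,0,0,0,0,0,0]]}}

```text
t: 9.9
eef_pos: [0.6287, 0.0184, 0.067]
ee_rot: [3.142, 0.002, -1.768]
force: [0.4, -0.4, -4.7]
width: 0.0196
gripper_force: 34.9
```

Request:
{"fn": "servo_tool", "kwargs": {"deltas": [[1,0,0,1,0,0,0],[1,0,0,1,0,0,0],[1,0,0,0,0,0,0]]}}

```text
t: 10.15
eef_pos: [0.6287, 0.0183, 0.0649]
ee_rot: [3.141, 0.002, -1.768]
force: [-0.7, -0.0, -4.3]
width: 0.0197
gripper_force: 34.9
```

Request:
{"fn": "servo_tool", "kwargs": {"deltas": [[1,0,0,1,0,0,0],[1,0,0,1,0,0,0],[1,0,0,0,0,0,0]]}}

```text
t: 10.4
eef_pos: [0.6287, 0.0184, 0.063]
ee_rot: [3.141, 0.002, -1.768]
force: [-0.6, -0.3, -4.3]
width: 0.0197
gripper_force: 34.9
```

Request:
{"fn": "servo_tool", "kwargs": {"deltas": [[1,0,0,1,0,0,0],[1,0,0,0.5,0,0,0],[1,0,0,0,0,0,0]]}}

```text
t: 10.65
eef_pos: [0.6288, 0.0184, 0.0615]
ee_rot: [3.142, 0.002, -1.768]
force: [-0.4, -0.4, -5.0]
width: 0.0201
gripper_force: 34.9
```

Request:
{"fn": "servo_tool", "kwargs": {"deltas": [[1,0,0,1,0,0,0],[1,0,0,0.5,0,0,0],[1,0,0,0,0,0,0]]}}

```text
t: 10.9
eef_pos: [0.6287, 0.0184, 0.06]
ee_rot: [3.142, 0.002, -1.768]
force: [-0.2, -0.8, -5.2]
width: 0.02
gripper_force: 34.9
```

Request:
{"fn": "servo_tool", "kwargs": {"deltas": [[1,0,0,1,0,0,0],[1,0,0,0.5,0,0,0],[1,0,0,0,0,0,0]]}}

```text
t: 11.15
eef_pos: [0.6287, 0.0184, 0.0585]
ee_rot: [3.142, 0.002, -1.768]
force: [0.0, -0.0, -4.2]
width: 0.0198
gripper_force: 34.9
```

Request:
{"fn": "servo_tool", "kwargs": {"deltas": [[1,0,0,1,0,0,0],[1,0,0,0.5,0,0,0],[1,0,0,0,0,0,0]]}}

```text
t: 11.4
eef_pos: [0.6289, 0.0184, 0.0572]
ee_rot: [-3.141, 0.002, -1.768]
force: [0.5, 0.1, -3.6]
width: 0.0198
gripper_force: 34.9
```

Request:
{"fn": "servo_tool", "kwargs": {"deltas": [[1,0,0,0.6,0,0,0],[1,0,0,0,0,0,0]]}}

```text
t: 11.57
eef_pos: [0.629, 0.0183, 0.0571]
ee_rot: [-3.141, 0.002, -1.768]
force: [-1.4, -1.0, 0.6]
width: 0.0196
gripper_force: 34.9
```

Request:
{"fn": "servo_tool", "kwargs": {"deltas": [[1,0,0,0.6,0,0,0],[1,0,0,0,0,0,0]]}}

```text
t: 11.73
eef_pos: [0.6292, 0.0182, 0.057]
ee_rot: [-3.14, 0.002, -1.768]
force: [-2.6, -2.2, 4.1]
width: 0.0199
gripper_force: 35.0
```

Request:
{"fn": "servo_tool", "kwargs": {"deltas": [[1,0,0,-0.4,0,0,0],[0.4,0,0,0,0,0,0],[0.4,0,0,0,0,0,0],[0.2,0,0,0,0,0,0],[0,0,0,0,0,0,0],[-0.3,0,0,0,0,0,0],[-0.3,0,0,0,0,0,0],[-0.3,0,0,0,0,0,0],[-0.3,0,0,0,0,0,0],[-0.3,0,0,0,0,0,0]]}}

```text
t: 12.57
eef_pos: [0.6288, 0.0184, 0.0563]
ee_rot: [-3.141, 0.002, -1.768]
force: [0.0, -0.2, 0.5]
width: 0.0567
gripper_force: 0.0
```

Request:
{"fn": "servo_tool", "kwargs": {"deltas": [[-0.3,0,0,-6,0,0,0],[-0.3,0,0,-15,0,0,0],[-0.3,0,0,-25,0,0,0],[-0.3,0,0,-35,0,0,0],[-0.3,0,0,-35,0,0,0],[-0.3,0,0,-35,0,0,0],[-0.3,0,0,-15,0,0,0],[-0.3,0,0,0,0,0,0]]}}

```text
t: 13.23
eef_pos: [0.631, 0.0182, 0.2284]
ee_rot: [-3.133, 0.006, -1.768]
force: [0.2, 0.3, 0.4]
width: 0.0572
gripper_force: 0.0
```

Request:
{"fn": "servo_tool", "kwargs": {"deltas": [[-0.5,38.8,13.9,-2,0,0,0],[-0.5,38.8,13.9,-2,0,0,0],[-0.5,38.8,13.9,-2,0,0,0],[-0.5,38.8,13.9,-2,0,0,0],[-0.5,38.8,13.9,-2,0,0,0],[-0.5,38.8,13.9,-2,0,0,0],[-0.5,38.8,13.9,-2,0,0,0],[-0.5,38.8,13.9,-2,0,0,0],[-0.5,38.8,13.9,-2,0,0,0],[-0.5,0,0,0,0,0,7],[-0.5,0,0,0,0,0,7],[-0.5,0,0,0,0,0,7],[-0.5,0,0,0,0,0,7],[-0.5,0,0,0,0,0,7],[-0.5,0,0,0,0,0,7],[-0.5,0,0,0,0,0,7],[-0.5,0,0,0,0,0,7],[-0.5,0,0,0,0,0,7],[-0.5,0,0,0,0,0,7],[-0.5,0,0,0,0,0,7]]}}

```text
t: 14.9
eef_pos: [0.4372, -0.2998, 0.2395]
ee_rot: [3.139, 0.0, -3.118]
force: [-0.3, -0.5, -0.0]
width: 0.0656
gripper_force: 0.0
```

```bash
python3 - <<'E'
from h import *
import pickle
T=arm.grab_frame("top");S=arm.grab_frame("scene"); pickle.dump({"top":T,"scene":S},open("f1.pkl","wb"))
c=lambda f,x0,y0:cv2.resize(f["color"][y0:y0+50,x0:x0+66,::-1],(396,300),interpolation=cv2.INTER_CUBIC)
cv2.imwrite("pics/g3.png",np.vstack([np.hstack([c(S,235,180),c(T,222,140)]),np.hstack([c(S,124,170),c(T,310,160)])]))
for n,f in(("S",S),("T",T)):
    K,p,M=cam(f)
    for r in arm.recognise("plate_mark",f)[:2]: w=p+M@np.array(r["at"]); print(n,round(r["conf"],2),w.round(4),proj(f,w).round(1))
E
```

```text
S 0.85 [0.6388 0.021  0.0615] [262.6 216.1]
T 0.84 [0.6267 0.0202 0.0884] [251.7 167.5]
```

View pics/g3.png

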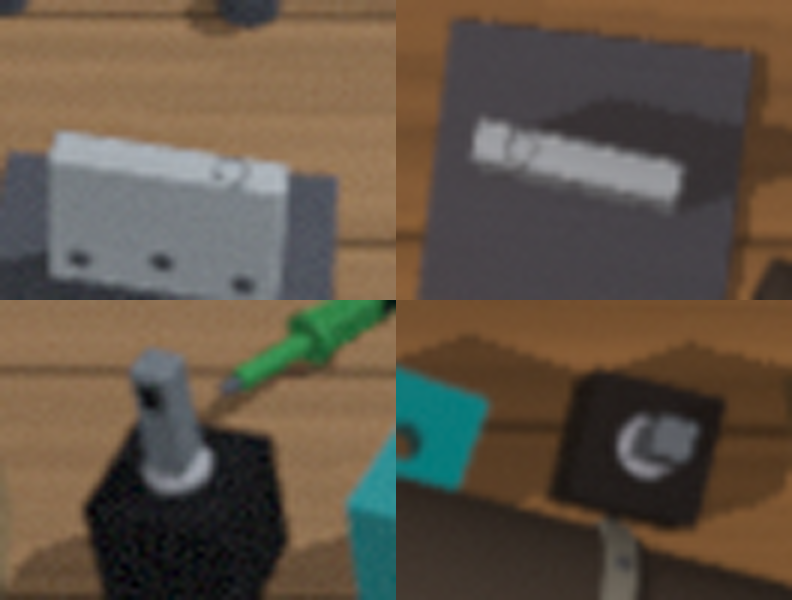

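```bash
python3 - <<'E'
from h import *
import pickle
S=pickle.load(open("f1.pkl","rb"))["scene"]
save(S,"g4",(90,80,350,270),3)
E
```

```text
(no output)
```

View pics/g4.png

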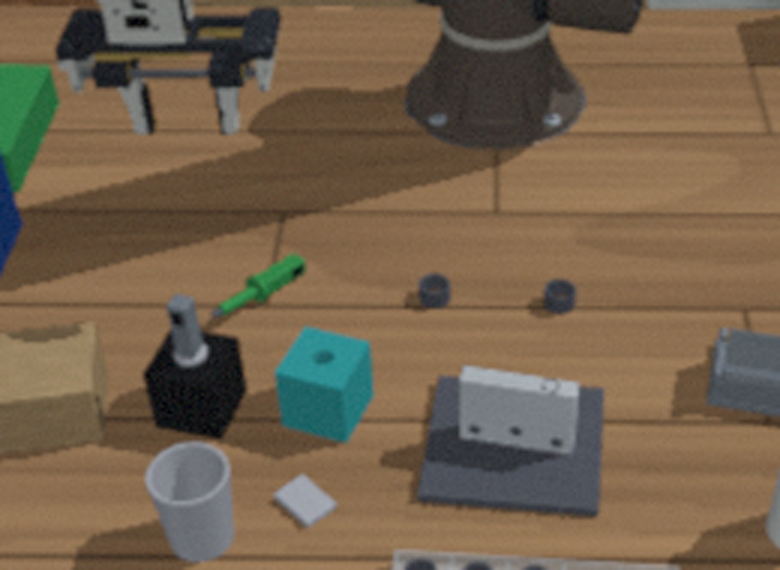

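The plate stands upright on the base, at crop (520,410), with the ring on top at its +y end. The green look-alike, which stood free at first, now lies behind the stand at (260,285). My fingertips never went below 0.23 m there, so I'll leave it alone. Next I'll get the probe's yaw and the ring's position.

```bash
python3 - <<'E'
from fit import *
F=pickle.load(open("f1.pkl","rb")); S,T=F["scene"],F["top"]
s1=lambda x,y:g(x,y,0,0,235,180); t1=lambda x,y:g(x,y,396,0,222,140)
print("ring tri",tri(S,s1(230,173),T,t1(521,150)),"at z92",atz(S,*s1(230,173),.092),atz(T,*t1(521,150),.092))
obs=[(T,t1(480,119),(10,55,80)),(T,t1(684,165),(10,-55,80)),(T,t1(473,158),(-10,55,80)),(T,t1(675,204),(-10,-55,80)),(T,t1(521,150),(0,30,80)),
 (S,s1(57,133),(-10,-55,80)),(S,s1(288,164),(-10,55,80)),(S,s1(50,154),(10,-55,80)),(S,s1(286,192),(10,55,80)),(S,s1(230,173),(0,30,80))]
def res2(p): return np.concatenate([proj(f,p[:3]+R.from_euler('z',p[3]).apply(np.array(l)/1e3))-o for f,o,l in obs])
s=least_squares(res2,[.629,.018,.012,-.2]);p=s.x
print(p,s.fun.reshape(-1,2),"ring",p[:3]+R.from_euler('z',p[3]).apply([0,.03,.08]))
def c(f,x0,y0): return cv2.resize(f["color"][y0:y0+20,x0:x0+20,::-1],(400,400),interpolation=cv2.INTER_CUBIC)
cv2.imwrite("pics/g5.png",cv2.convertScaleAbs(np.hstack([c(S,142,174),c(T,344,174)]),alpha=1.6))
E
```

```text
plate [ 0.5623  0.2858  0.0314 -0.1982] -11.35703630027608
[[ 0.1587 -0.3357]
 [ 0.5192  0.2945]
 [-0.6075  0.2099]
 [ 0.3648 -0.0324]
 [ 0.0481  0.0066]
 [ 0.0532  0.1258]
 [ 0.405  -0.0797]]
top mid [0.5231 0.2936 0.1007]
probe top (array([ 0.5815, -0.2971,  0.1447]), np.float64(0.0023526824098427683)) collar (array([ 0.5825, -0.2965,  0.0771]), np.float64(0.0007169852899291059))
stand corners [array([ 0.6203, -0.2637,  0.075 ]), array([ 0.6068, -0.3367,  0.075 ]), array([ 0.5388, -0.3223,  0.075 ]), array([ 0.5521, -0.2468,  0.075 ])]
stand centre [ 0.5795 -0.2924  0.075 ]
base corners [array([0.7142, 0.0946, 0.012 ]), array([ 0.7039, -0.077 ,  0.012 ]), array([ 0.5435, -0.0686,  0.012 ]), array([0.5579, 0.1042, 0.012 ])]
base scene [array([ 0.5528, -0.0659,  0.012 ]), array([0.5596, 0.113 , 0.012 ]), array([0.7225, 0.0945, 0.012 ]), array([ 0.7122, -0.0698,  0.012 ])]
base tri z [(array([ 0.5439, -0.0676,  0.0031]), np.float64(0.002542112855350276)), (array([0.5582, 0.1088, 0.0105]), np.float64(0.008919694358936714)), (array([0.7156, 0.0954, 0.0034]), np.float64(0.00020819494839526085)), (array([ 0.7051, -0.0738,  0.0033]), np.float64(0.006949069230896615))]
[ 0.4374 -0.2998  0.2395] [ 3.1391  0.0006 -3.1079] [-0.2564 -0.1441  0.1858] 0.0657737555906871
ring tri (array([0.6353, 0.0494, 0.0892]), np.float64(0.0007178834745811265)) at z92 [0.6381 0.0488 0.092 ] [0.635  0.0496 0.092 ]
[ 0.6295  0.0202  0.0109 -0.2009] [[-0.1908  0.244 ]
 [-0.1498  0.1404]
 [-0.4338 -0.0971]
 [-0.0332 -0.1833]
 [ 0.0003 -0.126 ]
 [ 0.0573 -0.6385]
 [ 0.0105 -0.0428]
 [-0.3024  0.7506]
 [-0.7301  0.3203]
 [ 0.2573 -0.3832]] ring [0.6355 0.0496 0.0909]
```

View pics/g5.png

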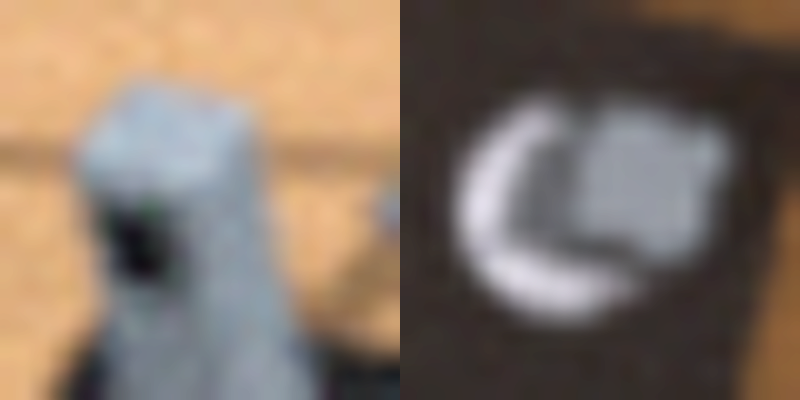

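The grip's top face has corners at about (595,105) and (730,130), so its yaw is about -12°, the same as the stand. I'll compute the approach.

```bash
python3 - <<'E'
from h import *
import pickle
F=pickle.load(open("f1.pkl","rb")); S,T=F["scene"],F["top"]
print(tri(S,(149.9,180.),T,(356.0,182.6)),atz(T,356.,182.6,.145),"collar",atz(T,344+(173.5)/20,174+10.2,.081))
Rt=R.from_euler('xyz',[180,0,168],degrees=True)
go([.5805,-.2960,.20],Rt)
print((Rt.inv().apply(np.array([.5805,-.2960,.20])-arm.get_state()["eef_pos"])*1e3).round(1))
E
```

```text
(array([ 0.58099696, -0.2964202 ,  0.14396631]), np.float64(0.0014918495640184202)) [ 0.58102616 -0.2969652   0.145     ] collar [ 0.58040965 -0.29953392  0.081     ]
shift mm [-143.2   -1.1   39.6] turn deg [ 0.14  0.02 13.93] F [-0.26 -0.14  0.19] M [ 0.02  -0.045  0.057]
[-139.2   33.5   39.5]
```

Request:
{"fn": "servo_tool", "kwargs": {"deltas": [[-0.5,0,0,0,0,0,7],[-0.5,0,0,0,0,0,7],[-0.5,-28,6.5,0,0,0,0],[-0.5,-28,6.5,0,0,0,0],[-0.5,-28,6.5,0,0,0,0],[-0.5,-28,6.5,0,0,0,0],[-0.5,-28,6.5,0,0,0,0],[-0.5,0,0,20,0,0,0],[-0.5,0,0,20,0,0,0],[-0.5,0,0,0,0,0,0],[-0.5,0,0,0,0,0,0]]}}

```text
t: 16.02
eef_pos: [0.5806, -0.2978, 0.1987]
ee_rot: [3.139, -0.003, 2.929]
force: [0.2, -0.5, 1.4]
width: 0.0657
gripper_force: 0.0
```

```bash
python3 - <<'E'
from h import *
go([.581,-.297,.095],R.from_euler('xyz',[180,0,168],degrees=True))
E
```

```text
shift mm [ -0.6   0.6 103.7] turn deg [ 0.13 -0.16 -0.17] F [ 0.18 -0.54  1.44] M [-0.071 -0.021 -0.007]
```

Request:
{"fn": "servo_tool", "kwargs": {"deltas": [[-0.5,-0.5,0.6,20,0,0,0],[-0.5,0,0,20,0,0,0],[-0.5,0,0,20,0,0,0],[-0.5,0,0,20,0,0,0],[-0.5,0,0,15,0,0,0],[-0.5,0,0,8.5,0,0,0],[-0.5,0,0,0,0,0,0],[-0.5,0,0,0,0,0,0]]}}

```text
t: 16.68
eef_pos: [0.5825, -0.2975, 0.0974]
ee_rot: [3.14, 0.001, 2.928]
force: [0.3, 0.0, 0.0]
width: 0.0658
gripper_force: 0.0
```

Request:
{"fn": "servo_tool", "kwargs": {"deltas": [[1,0,0,0,0,0,0],[1,0,0,0,0,0,0],[1,0,0,0,0,0,0],[1,0,0,0,0,0,0],[1,0,0,0,0,0,0],[1,0,0,0,0,0,0],[1,0,0,0,0,0,0],[1,0,0,0,0,0,0],[1,0,0,0,0,0,0],[1,0,0,0,0,0,0],[1,0,0,0,0,0,0],[1,0,0,0,0,0,0]], "squeeze": 30}}

```text
t: 17.68
eef_pos: [0.5819, -0.2972, 0.0961]
ee_rot: [3.139, 0.0, 2.927]
force: [-0.2, 0.0, 0.6]
width: 0.0201
gripper_force: 29.9
```

Request:
{"fn": "servo_tool", "kwargs": {"deltas": [[1,0,0,-5,0,0,0],[1,0,0,-10,0,0,0],[1,0,0,-15,0,0,0],[1,0,0,-20,0,0,0],[1,0,0,-25,0,0,0],[1,0,0,-25,0,0,0],[1,0,0,-25,0,0,0],[1,0,0,-10,0,0,0],[1,0,0,0,0,0,0],[1,0,0,0,0,0,0],[1,0,0,0,0,0,0]]}}

```text
t: 18.6
eef_pos: [0.581, -0.2971, 0.2296]
ee_rot: [3.139, -0.002, 2.926]
force: [0.6, 0.3, -2.3]
width: 0.0199
gripper_force: 29.9
```

```bash
python3 - <<'E'
from h import *
go([.6352,.0496,.235],R.from_euler('xyz',[180,0,168],degrees=True))
E
```

```text
shift mm [ 21.2 350.3  -4.3] turn deg [ 0.18 -0.12 -0.33] F [ 0.63  0.29 -2.32] M [-0.084 -0.023 -0.024]
```

Request:
{"fn": "servo_tool", "kwargs": {"deltas": [[1,1,15,0,0.18,-0.12,-0.33],[1,1.5,25,0,0,0,0],[1,2,35,0,0,0,0],[1,2.2,40,0,0,0,0],[1,2.2,40,0,0,0,0],[1,2.2,40,0,0,0,0],[1,2.2,40,0,0,0,0],[1,2.2,40,0,0,0,0],[1,2.2,35,0,0,0,0],[1,1.5,25,0,0,0,0],[1,1.2,15,0,0,0,0],[1,0,0,15,0,0,0],[1,0,0,15,0,0,0],[1,0,0,10,0,0,0],[1,0,0,0,0,0,0],[1,0,0,0,0,0,0],[1,0,0,0,0,0,0]]}}

```text
t: 20.02
eef_pos: [0.6351, 0.0486, 0.1913]
ee_rot: [-3.141, 0.003, 2.932]
force: [-0.1, -0.1, -1.8]
width: 0.0196
gripper_force: 29.9
```

```bash
python3 - <<'E'
from h import *
go([.6352,.0496,.18],R.from_euler('xyz',[180,0,168],degrees=True))
S=arm.grab_frame("scene");T=arm.grab_frame("top")
print(proj(S,[.6352,.0496,.092]))
save(S,"g6",(225,140,305,230),6.5)
E
```

```text
shift mm [ 0.1  1.  11.3] turn deg [-0.05  0.15 -0.01] F [-0.08 -0.13 -1.76] M [-0.029 -0.051  0.021]
[273.17806434 207.68261083]
```

View pics/g6.png

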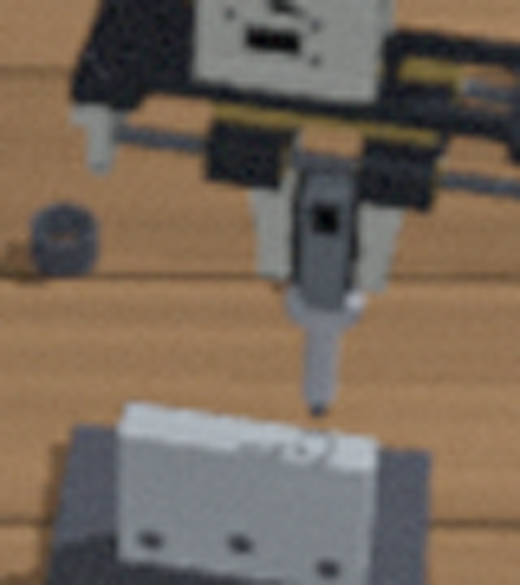

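The probe hangs upright with its point at crop (317,410), directly above the ring at (313,446). I'll lower it.

Request:
{"fn": "servo_tool", "kwargs": {"deltas": [[1,0,0,5,0,0,0],[1,0,0,4,0,0,0],[1,0,0,3,0,0,0],[1,0,0,0,0,0,0],[1,0,0,0,0,0,0],[1,0,0,0,0,0,0]]}}

```text
t: 20.62
eef_pos: [0.6349, 0.049, 0.1789]
ee_rot: [-3.141, 0.002, 2.932]
force: [0.1, 0.6, -1.4]
width: 0.0203
gripper_force: 29.9
```

Request:
{"fn": "servo_tool", "kwargs": {"deltas": [[1,0,0,1,0,0,0],[1,0,0,1,0,0,0],[1,0,0,0,0,0,0]]}}

```text
t: 20.87
eef_pos: [0.6347, 0.049, 0.1767]
ee_rot: [-3.141, 0.002, 2.932]
force: [-0.2, 0.7, -1.8]
width: 0.0197
gripper_force: 29.9
```

Request:
{"fn": "servo_tool", "kwargs": {"deltas": [[1,0,0,1,0,0,0],[1,0,0,0,0,0,0],[1,0,0,0,0,0,0]]}}

```text
t: 21.12
eef_pos: [0.6348, 0.049, 0.1758]
ee_rot: [-3.141, 0.002, 2.932]
force: [1.2, -0.6, -1.5]
width: 0.0201
gripper_force: 29.9
```

Request:
{"fn": "servo_tool", "kwargs": {"deltas": [[1,0,0,1,0,0,0],[1,0,0,0,0,0,0],[1,0,0,0,0,0,0]]}}

```text
t: 21.37
eef_pos: [0.6349, 0.049, 0.175]
ee_rot: [-3.141, 0.003, 2.932]
force: [-0.5, -0.9, 0.5]
width: 0.0201
gripper_force: 29.9
```

Request:
{"fn": "servo_tool", "kwargs": {"deltas": [[1,0,0,1,0,0,0],[1,0,0,0,0,0,0],[1,0,0,0,0,0,0]]}}

```text
t: 21.62
eef_pos: [0.6349, 0.049, 0.174]
ee_rot: [-3.141, 0.003, 2.932]
force: [-0.3, 0.0, 1.2]
width: 0.0196
gripper_force: 29.9
```

Request:
{"fn": "servo_tool", "kwargs": {"deltas": [[1,0,0,1,0,0,0],[1,0,0,0,0,0,0],[1,0,0,0,0,0,0]]}}

```text
t: 21.87
eef_pos: [0.6349, 0.049, 0.173]
ee_rot: [-3.141, 0.003, 2.932]
force: [0.5, 0.2, 1.4]
width: 0.0196
gripper_force: 29.9
```

```bash
cat > avg.py <<'E'
from h import *
F=[];Z=[]
for i in range(12):
    arm.grab_frame("top"); s=arm.get_state(); F.append(s["force"]);Z.append(s["eef_pos"])
print(np.mean(F,0).round(2),np.std(F,0).round(2),np.mean(Z,0).round(4),s["t"])
E
python3 avg.py
```

```text
[0.06 0.42 0.48] [0.55 0.51 0.43] [0.6349 0.0491 0.1729] 22.4667
```

Request:
{"fn": "servo_tool", "kwargs": {"deltas": [[1,0,0,1,0,0,0],[1,0,0,1,0,0,0],[1,0,0,0.8,0,0,0],[1,0,0,0,0,0,0],[1,0,0,0,0,0,0]]}}

```text
t: 22.88
eef_pos: [0.6349, 0.0491, 0.1702]
ee_rot: [-3.141, 0.002, 2.932]
force: [0.3, 0.7, 0.9]
width: 0.0196
gripper_force: 29.9
```

```bash
python3 avg.py; python3 - <<'E'
from h import *
S=arm.grab_frame("scene");T=arm.grab_frame("top")
save(S,"g7",(225,140,305,230),6.5)
E
```

```text
[0.42 0.41 1.7 ] [0.32 0.48 0.44] [0.6349 0.049  0.1702] 23.4833
```

View pics/g7.png

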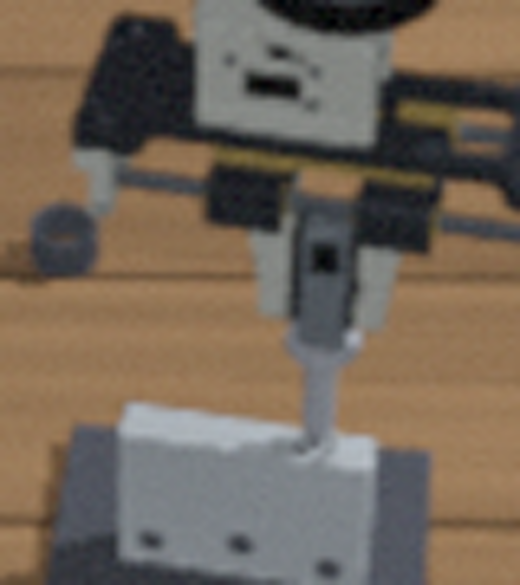

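The point rests inside the ring, with its tip at about (316,443) and the ring's centre at about (313,446). The contact force is about 3.2 N, which is half-way in, and the plate still stands. I'll hand the job in.

```bash
python3 -c "
from station import arm
print(arm.job_done())"
```

```text
the job is handed in; nothing more can be done
None
```

The job is handed in at about 23.6 s: the plate stands released and upright on the base plate, and the probe is held upright in the ring with its tip about 5 mm in (about 3.2 N estimated). The green look-alike probe toppled during the run: I never touched it deliberately and my fingertips stayed well above it, but I did not see what made it fall.

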